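# Set the clearance of a bearing unit's end cap and hold it

### The job

Set the running clearance of the bearing unit: first swing its lock lever to the long middle mark of the scale (45 degrees) and leave it there, then screw the knurled steel end cap clockwise all the way down until it bottoms out, and back it off a quarter turn. Finish while still gripping the cap by its knurled sides and holding it still at that setting, so that a colleague can secure it; the loose things lying around the unit must stay where they are.

Things in the scene. Friction and masses are not known exactly. Their poses are not given: they have to be found in the camera images.
- unit: the bearing unit, fixed to the bench: dark steel bed 106 x 216 x 30 mm carrying a round grey housing with the end cap on top (cap axis vertical, at x 0, y +55 mm of this frame) and a flat steel lock lever on a low grey boss (pivot at x +30, y -20 mm). Origin: centre of the bed's underside, on the bench; z up. The housing is 72 mm across at the bed, 37 mm across just below the cap, and its top, the seat of the cap, is 80 mm above the bench
- lock_lever (a joint): angle of the lock lever about its vertical pivot, 0 to 1.571 rad: at 0 it points to the unit's -y, at 1.571 to the unit's -x, growing clockwise seen from above. Seven flush bright marks 15 degrees apart lie on the bed round the pivot; the long, broad middle one is at 0.785 rad. The hinge has friction (about 0.12 N m) and stays where it is left. It starts between 0.03 and 0.4
- lever_knob (a point): middle of the lever's upright black knob, a cylinder 18 mm across, standing 60 mm from the pivot; it reaches from 61 to 99 mm above the bench, this point is at 84 mm; the steel lever bar below it tops out at 58 mm
- lever_pivot (a point): point on the lever's vertical pivot axis, 78 mm above the bench
- end_cap: the knurled round steel end cap, 44 mm across, 34 mm high, started on its thread; origin: centre of its lower rim, z up; turns and sinks with the thread. A small dark rib on its top, on the cap's +x side, shows how far it has turned. When bottomed out its lower rim is 80 mm and its top 114 mm above the bench
- cap_grip (a point): point on the cap's axis 20 mm above its lower rim, the height to grip; the fingertips may reach 19 mm below it
- cap_thread (a joint): rotation of the cap on its right-hand thread, rad: grows as the cap is screwed on (clockwise seen from above), bottoms out hard at 9.425 and cannot go further; a quarter turn back from there is 7.854. 3 mm pitch (0.48 mm down per rad). Starts between 4.7 and 6.6, so 2.8 to 4.7 rad remain. Friction about 0.07 N m; it stays where it is left
- steel_cup: bystander: turned steel cup, 38 mm across, 26 mm high, loose on the bench; origin under its centre
- tape_measure: bystander: tape measure, 64 x 69 x 32 mm, loose on the bench; origin under its centre
- spanner_13: bystander: combination spanner lying flat, 24 x 172 x 9 mm, its length along its own y, loose; origin under its centre
- bushing: bystander: flanged bushing, 28 mm across, 18 mm high, standing loose on the bed between lever and cap, at the side of the bed towards the robot; origin under its centre

How it is judged:
On the way, in this order (a step that is already met when the one before it is completed fails the run):
1. the lock lever stands at the middle mark (value of joint lock_lever between 0.665 and 0.905 rad), for 0.3 s.
2. the cap is screwed fully down, lever still at the mark (all of step 1 and value of joint cap_thread above 9.34 rad), for 0.1 s.
At the end, for the whole second after the job is handed in: the cap stands a quarter turn (within 0.3 rad, 17 degrees) back from bottomed out, still, gripped between the fingers (contact force over 2 N, grasp point within 22 mm of the cap's grip point), and the lock lever is at the middle mark within 0.12 rad (7 degrees) (all of step 1 and value of joint cap_thread between 7.554 and 8.154 rad and velocity of joint cap_thread between -0.1 and 0.1 rad/s and contact force between the fingers and end_cap above 2 N and distance between the grasp point and cap_grip below 0.022 m); the arm keeps its last pose, push and grip.
It fails at once if the steel cup is pushed away (distance of steel_cup from where it was at the start of the episode above 0.025 m).
It fails at once if the tape measure is pushed away (distance of tape_measure from where it was at the start of the episode above 0.025 m).
It fails at once if the spanner 13 is pushed away (distance of spanner_13 from where it was at the start of the episode above 0.025 m).
It fails at once if the bushing is pushed away (distance of bushing from where it was at the start of the episode above 0.025 m).
It also fails if it takes over 64 s, if anything falls off the work surface, if the arm or the gripper's body presses on something with over 40 N, if the wrist force passes 120 N, or if a joint passes its speed limit or range.

### The arm

A 7-joint arm with a two-finger parallel gripper is mounted at the origin on the work surface; the furniture and walls round the work are solid. World frame = base frame: x ahead of the robot, y to its left, z up, the work surface at z = 0. Lengths are in m, angles in rad, forces in N, time in s.
With the tool pointing down it reaches from about 0.425 to 0.95 m from the base axis. Payload 16.7 kg.
Tool frame: the origin (TCP) lies at the very end of the fingers, on their centre line; the grasp point (between the pads) lies 19 mm behind it; x points along the fingers, z is the direction in which the jaws open and shut, and the axes are right-handed (so a half turn about x gives the same grasp; the last joint's range is limited). The gripper opens to 94 mm and grips with 3 to 60 N. Pads are 16 mm wide; open, the fingers measure 119 mm over their backs; the gripper's body (75 mm by 177 mm) begins 78 mm behind the grasp point.
Start: joints at [1.117, 0.426, 0.074, 1.606, -0.034, 1.111, -0.067], TCP at [0.202, -0.644, 0.172] pointing down, gripper open.
Joint ranges: [-2.85, 2.85], [-0.5, 2.14], [-1.23, 1.37], [0.21, 2.46], [-1.02, 4.16], [0.16, 2.05], [-2.73, 2.73]. Speed limits (rad/s): [1.89, 1.89, 2.39, 2.39, 3.01, 3.01, 3.01].

### API

Orientations are given as a 3x3 rotation matrix whose columns are the frame's x, y, z axes.
In Python, from cell import monitor, viewer, order gives the robot as it stands. The module is installed in compiled form; this text tells all that it offers.
- The arm moves only by the tool arm_command, never from a script. Its argument "series" is a list of rows, each a list of 6 numbers: the shift along the tool's x, y, z in mm, then the turn, a rotation vector about the tool's x, y, z in rad. A call has 1 to 20 rows; each row is the pose to reach, as a shift and turn from the pose commanded when the call began, along the tool's axes at that moment; what a row does not reach only later rows make up. A row lasts 1/8 s, in which the tool goes at most 62.5 mm and 10.7 degrees, less where a joint would pass 70% of its speed; a pose out of reach is approached as far as the arm can. A call with a gripper value outside its range is refused whole. "hand" is the gripper's target within -1 to 1 (shut at 1, half-way at 0, fully open at -1), set as the call begins (left out, the last holds). The fingers move at their own pace and stop on an object; the grip force is fixed at half the most. Time passes only in rows, so rows that repeat a pose let the fingers close. It gives the time, the measured TCP pose, the force and the opening at its end, in the units of the state.
- monitor.get_state(): the state, without advancing time (a new reading comes with each control period).
- viewer.camera(name): name is "side" or "top" or "wrist"; returns a dict with "color" (400x640x3 uint8, red, green, blue), "range_z" (400x640 float32, m along the optical axis (not along the pixel's ray), 0 where there is no reading), "mtx" (3x3 intrinsics, pixels), "dist" ([k1, k2, p1, p2, k3] as OpenCV has them; the pictures are not rectified), "view" (4x4, takes a point from world to camera coordinates). Camera axes: x right, y up, looking along -z (the intrinsics and any distortion apply to the point x, -y, -z); pixel columns grow to the right and rows downward; lengths in m; the calibration is good to about 2 mm. A picture is of the moment at which its call begins.
- order.close_job(): hands the job in, once; it reports no verdict.
The state is a dict: "time_s": time; "joints": joint angles; "qvel": joint speeds; "joint_torque": joint torques, N m; "eef_pos": TCP position; "orientation": TCP orientation; "contact_force": force on the tool from outside, world axes, zero at the start; "torque": the same for the moment, N m; "gripper_width": finger opening in m.
Only numpy, scipy, OpenCV 4.12 (cv2) and the standard library are available. Lean on these libraries where they do the work, as an engineer would, in place of code of your own. Each camera call takes 0.05 s, during which the arm holds its last target.

## Working session

There is one attempt and no reset: what is moved stays moved. The work goes in short steps, Python scripts to look and compute and a tool call to move; the robot and the scene stay as the last step left them, time stands still between calls to the robot, and variables do not carry over. Pictures are saved under pics/ and viewed, and the job is handed in when it is done.

Besides the shell and the picture viewer there is one more tool, called after "Call:" as name([rows], argument=value, ...), one row to a line, values as JSON. arm_command: Moves the arm, as the interface text tells. Its arguments: {"type":"object","properties":{"series":{"type":"array","items":{"type":"array","items":{"type":"number"}}},"hand":{"type":"number"}},"required":["series"]}

```bash
mkdir -p pics; cat > h.py <<'E'
import numpy as np, cv2
from cell import monitor, viewer, order
def save(img,name,s=1): 
    cv2.imwrite('pics/'+name,cv2.resize(img[:,:,::-1],None,fx=s,fy=s,interpolation=cv2.INTER_CUBIC))
def ray(c,px):
    K=np.array(c['mtx']);d=np.array(c['dist'])
    n=cv2.undistortPoints(np.array([[px]],float),K,d)[0,0]
    V=np.linalg.inv(np.array(c['view']))
    return V[:3,3], V[:3,:3]@np.array([n[0],-n[1],-1.])
def atz(c,px,z):
    o,d=ray(c,px); return o+d*(z-o[2])/d[2]
def proj(c,P):
    V=np.array(c['view']);p=V[:3,:3]@np.array(P,float)+V[:3,3]
    q=np.array([[p[0]/-p[2],-p[1]/-p[2],1.]])
    return cv2.projectPoints(q,np.zeros(3),np.zeros(3),np.array(c['mtx']),np.array(c['dist']))[0][0,0]
E
python3 - <<'E'
from h import *
import pickle
s=monitor.get_state(); print(s)
for n in ['side','top','wrist']:
    c=viewer.camera(n); save(c['color'],n+'0.png',1.25); pickle.dump(c,open(n+'0.pkl','wb')); print(n,c['mtx'],c['dist'],c['view'])
E
```

```text
{'time_s': 0.0, 'joints': array([ 1.11749142,  0.42670228,  0.07385162,  1.60661859, -0.0340865 ,
        1.11083505, -0.06709645]), 'qvel': array([ 0.00177476,  0.00080919,  0.00032752, -0.00033543, -0.0005875 ,
       -0.00060612,  0.00183068]), 'joint_torque': array([ 3.66388791e-03, -9.35802484e+01,  3.66933033e+00, -4.54175627e+01,
       -4.84902388e-02,  1.98419136e-02,  7.39079837e-05]), 'eef_pos': array([ 0.20173901, -0.64362242,  0.17139041]), 'orientation': array([[-4.90339871e-04,  9.54212043e-01,  2.99130634e-01],
       [ 1.20832684e-03,  2.99131017e-01, -9.54211284e-01],
       [-9.99999150e-01, -1.06440263e-04, -1.29967589e-03]]), 'contact_force': array([-0.08772635, -0.48242561, -0.40519974]), 'torque': array([-0.00700702,  0.00930181, -0.00011151]), 'gripper_width': 0.0938567873902912}
side [[393.34177119   0.         316.58052697]
 [  0.         393.34177119 198.44366526]
 [  0.           0.           1.        ]] [-0.03750308  0.          0.          0.          0.        ] [[ 9.99790018e-01  2.04823121e-02 -6.28854737e-04 -5.35303546e-01]
 [-7.19035318e-03  3.793
[... 270 characters left out ...]
0.           0.           1.        ]] [0.00615261 0.         0.         0.         0.        ] [[-0.00992955 -0.99985458  0.01386464 -0.18862924]
 [ 0.98308973 -0.00722571  0.1829819  -0.52261652]
 [-0.18285511  0.01544711  0.98301851 -0.98407477]
 [ 0.          0.          0.          1.        ]]
wrist [[351.21214835   0.         317.12603103]
 [  0.         351.21214835 198.59933133]
 [  0.           0.           1.        ]] [-0.00120469  0.          0.          0.          0.        ] [[ 0.29885033 -0.95429925 -0.00119511 -0.67473231]
 [ 0.91752104  0.28767666 -0.27458565  0.02902268]
 [ 0.26238069  0.08096348  0.9615619  -0.39321115]
 [ 0.          0.          0.          1.        ]]
```

View pics/side0.png

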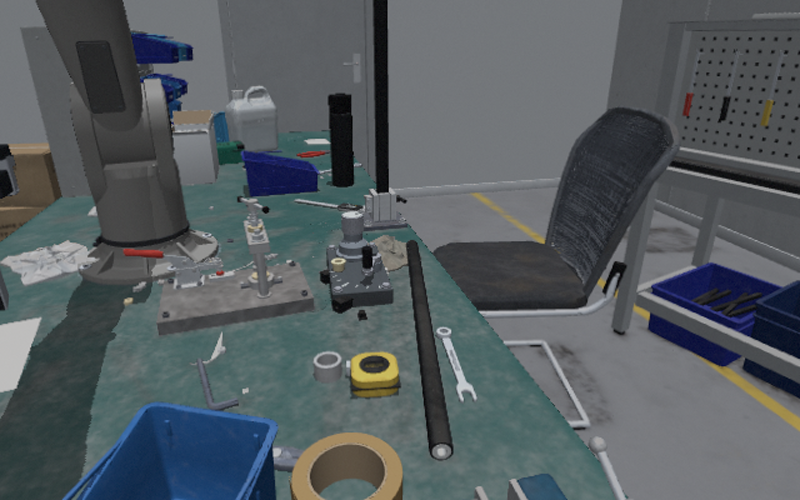

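View pics/top0.png

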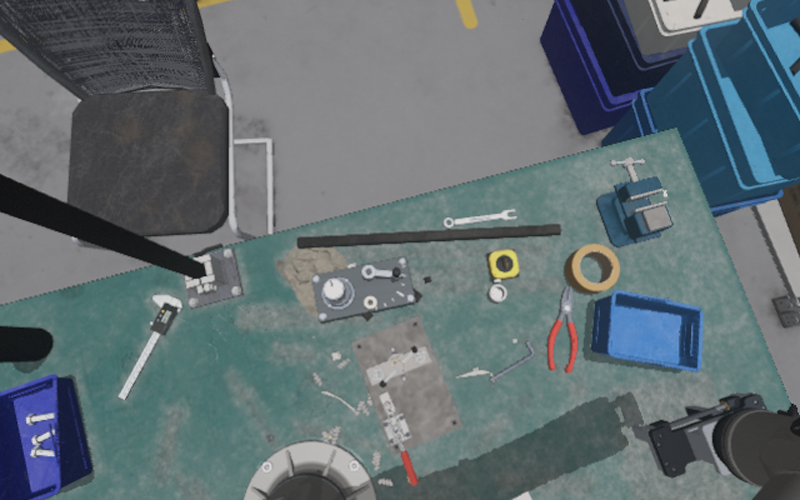

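View pics/wrist0.png

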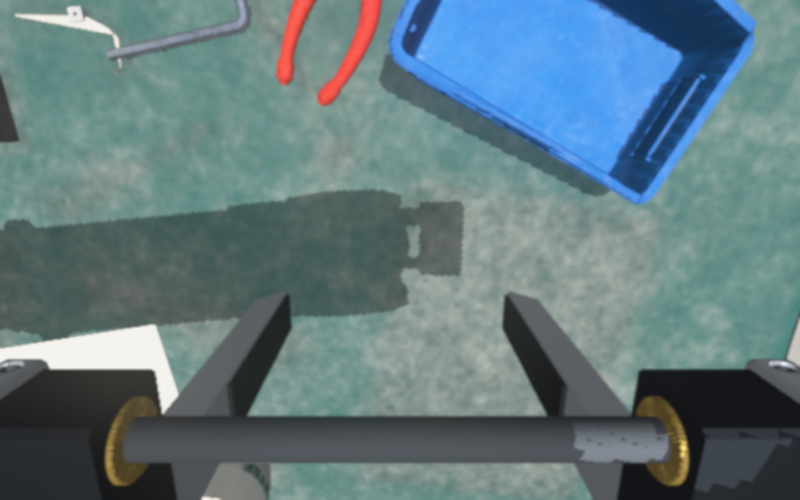

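The side view shows the unit at about (360,275) and the cap at (352,220). In the top view the unit is at (365,290), the cap at (337,290) and the lever pivot near (370,271) with its knob near (396,273). I'll enlarge the crop.

```bash
python3 - <<'E'
from h import *
import pickle
c=pickle.load(open('top0.pkl','rb')); save(c['color'][195:265,240:350],'t1.png',7)
c=pickle.load(open('side0.pkl','rb')); save(c['color'][160:250,250:325],'s1.png',6.6)
E
```

```text
(no output)
```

View pics/t1.png

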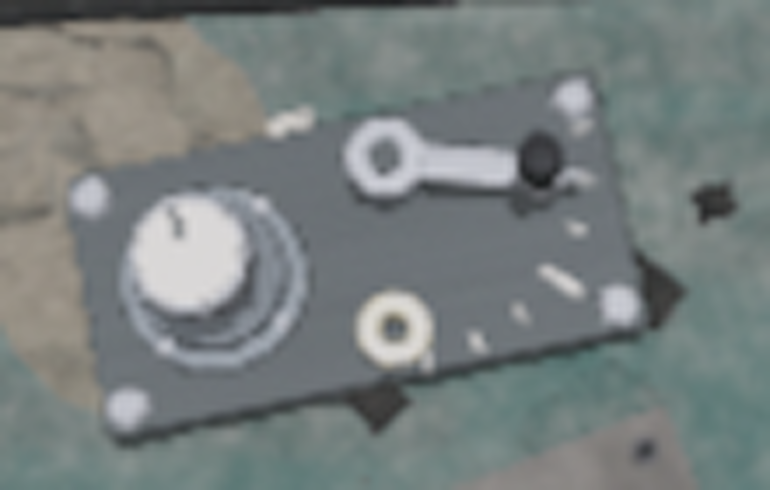

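View pics/s1.png

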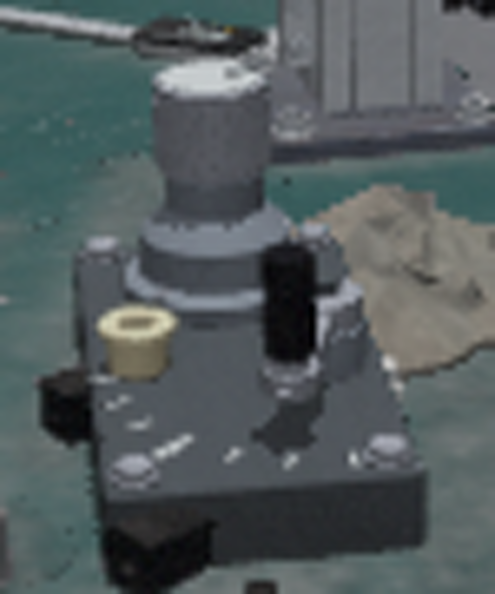

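```bash
cat >> h.py <<'E'
def U2W(u,P):
    x,y,a=u; P=np.array(P,float); return np.array([x+np.cos(a)*P[0]-np.sin(a)*P[1], y+np.sin(a)*P[0]+np.cos(a)*P[1], P[2]])
E
python3 - <<'E'
from h import *
import pickle
from scipy.optimize import least_squares
c=pickle.load(open('top0.pkl','rb')); s=pickle.load(open('side0.pkl','rb'))
def t(p): return [(p[0]+.5)/7+240-.5,(p[1]+.5)/7+195-.5]
def sd(p): return [(p[0]+.5)/6.6+250-.5,(p[1]+.5)/6.6+160-.5]
obs=[(c,t((70,174)),(53,108,30)),(c,t((596,72)),(53,-108,30)),(c,t((641,325)),(-53,-108,30)),(c,t((115,432)),(-53,108,30)),
 (c,t((384,157)),(30,-20,58)),
 (s,sd((425,474)),(53,-108,30)),(s,sd((97,498)),(-53,-108,30))]
f=lambda u:np.concatenate([proj(k,U2W(u,np.array(P)/1000))-p for k,p,P in obs])
r=least_squares(f,[.6,-.1,.1]); u=r.x; print(u,np.round(r.fun.reshape(-1,2),2))
np.save('u.npy',u)
for n,P in dict(cap=(0,55,114),piv=(30,-20,78)).items(): print(n,U2W(u,np.array(P)/1000))
# knob estimate: top of knob z=.099
k=atz(c,t((541,157)),.099); pv=U2W(u,np.array([30,-20,78])/1000); d=k-pv; a=u[2]
loc=np.array([np.cos(a)*d[0]+np.sin(a)*d[1],-np.sin(a)*d[0]+np.cos(a)*d[1]]); print('knob',k,loc,np.hypot(*loc),np.arctan2(-loc[0],-loc[1]))
cp=atz(c,t((190,252)),.116);print('captop',cp)
rb=atz(c,t((177,222)),.116);d=rb-cp;print('rib ang (unit)',np.arctan2(d[1],d[0])-a)
# depth-based
for nm,p in (('cap',t((190,262))),('knob',t((541,157)))):
    print(nm,p,c['range_z'][int(p[1]+.5),int(p[0]+.5)])
# gaussian: all tray objects
for nm,p,z in (('cup',(498/1.25,293/1.25),.02),('tape',(504/1.25,264/1.25),.03),('bar',(300/1.25,242/1.25),.02),('bar2',(558/1.25,230/1.25),.02),('post',(200/1.25,268/1.25),0)):print(nm,atz(c,p,z))
E
```

```text
[ 0.46207862 -0.11051194  0.18484025] [[-1.24 -0.31]
 [ 0.13 -0.36]
 [ 1.26  0.69]
 [-1.44  0.68]
 [ 0.41 -0.18]
 [ 0.    0.78]
 [ 0.48  0.89]]
cap [ 0.4519702  -0.05644883  0.114     ]
piv [ 0.49524338 -0.12465757  0.078     ]
knob [ 0.48769333 -0.18383463  0.099     ] [-0.01829756 -0.0567814 ] 0.05965675104762367 0.31173869015793976
captop [ 0.45122666 -0.0567977   0.116     ]
rib ang (unit) 0.23317195090226428
cap [266.7142857142857, 232.0] 0.95105183
knob [316.8571428571429, 217.0] 0.9762153
cup [ 0.4495441  -0.41136181  0.02      ]
tape [ 0.513371  -0.4256984  0.03     ]
bar [0.56912128 0.03243979 0.02      ]
bar2 [ 0.59325484 -0.55606057  0.02      ]
post [0.51458692 0.26125624 0.        ]
```

Call:
arm_command([
  [-40, 0, 0, 0, 0, 0],
  [-80, 20, -20, 0, 0, 0],
  [-80, 60, -50, -0.15, 0, 0],
  [-80, 105, -90, -0.3, 0, 0],
  [-80, 150, -130, -0.4, 0, 0],
  [-80, 195, -170, -0.5, 0, 0],
  [-80, 240, -205, -0.6, 0, 0],
  [-80, 285, -245, -0.7, 0, 0],
  [-80, 330, -285, -0.8, 0, 0],
  [-80, 370, -320, -0.9, 0, 0],
  [-80, 395, -340, -0.9, 0, 0],
  [-80, 395, -340, -0.9, 0, 0],
  [-80, 395, -340, -0.9, 0, 0],
  [-80, 395, -340, -0.9, 0, 0],
], hand=-1)

```text
time_s: 1.9
eef_pos: [0.4765, -0.2025, 0.252]
orientation: [[-0.0, 0.36, 0.933], [-0.0, 0.933, -0.36], [-1.0, -0.0, -0.0]]
contact_force: [-0.7, -0.6, 0.8]
gripper_width: 0.0942
```

```bash
python3 - <<'E'
from h import *
import pickle
s=monitor.get_state(); print(s['time_s'],s['joints'],s['eef_pos'],s['orientation'],s['contact_force'])
for n in ['wrist','top']:
    c=viewer.camera(n); save(c['color'],n+'2.png',1.25); pickle.dump(c,open(n+'2.pkl','wb'))
E
```

```text
1.9 [ 0.60666482  0.1217039  -0.35890153  1.83486158  0.04609863  1.19328474
 -0.13559397] [ 0.47651709 -0.20254652  0.25203473] [[-2.49539627e-04  3.60478056e-01  9.32767661e-01]
 [-1.37529673e-04  9.32767669e-01 -3.60478095e-01]
 [-9.99999959e-01 -2.18236801e-04 -1.83186067e-04]] [-0.69490965 -0.59224178  0.76936768]
```

View pics/wrist2.png

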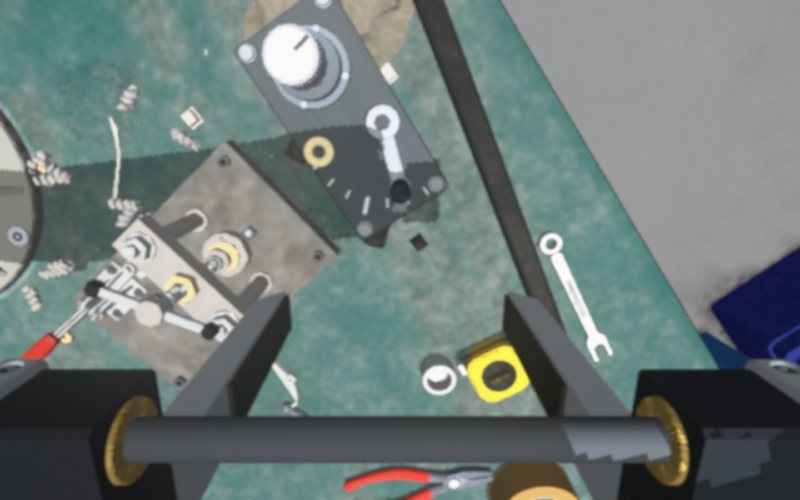

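The wrist view shows the whole unit: cap top at about (290,55) with its rib at (302,42), pivot ring at (382,122), knob at (400,190) and the long mark at (366,205).

```bash
python3 - <<'E'
from h import *
import pickle
c=pickle.load(open('wrist2.pkl','rb')); save(c['color'][0:110,180:365],'w2.png',4.3)
save(c['color'][70:200,240:365],'w2b.png',4.6)
E
```

```text
(no output)
```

View pics/w2.png

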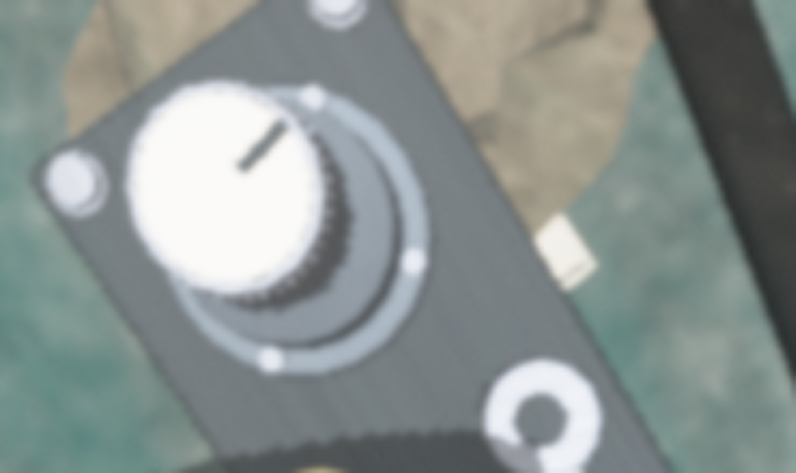

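View pics/w2b.png

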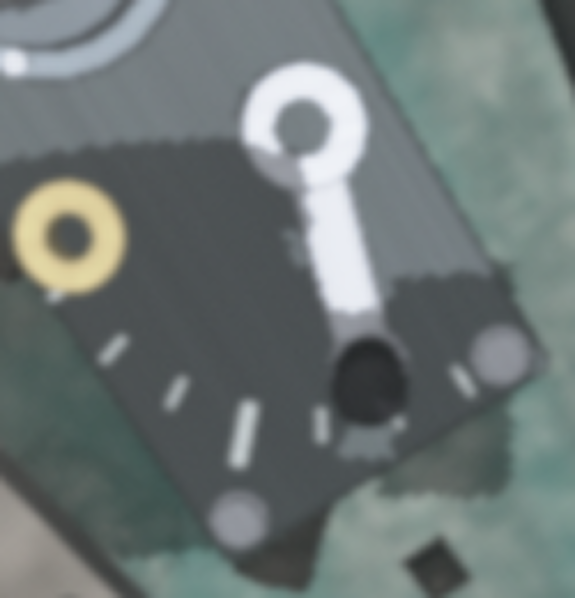

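```bash
python3 - <<'E'
from h import *
import pickle
from scipy.optimize import least_squares
c=pickle.load(open('wrist2.pkl','rb')); u=np.load('u.npy')
A=lambda p:[(p[0]+.5)/4.3+180-.5,(p[1]+.5)/4.3-.5]
B=lambda p:[(p[0]+.5)/4.6+240-.5,(p[1]+.5)/4.6+70-.5]
for nm,p,z in [('ring',B((303,125)),.058),('knobtop',B((369,378)),.099),('m1',B((249,402)),.03),('m2',B((238,467)),.03),('cap',A((225,188)),.1155),('rib1',A((240,170)),.1155),('rib2',A((285,122)),.1155),('bush',B((69,236)),.048),('bedBR',B((545,358)),.03),('bedBL',B((215,540)),.03),('bedTL',A((38,178)),.03)]:
    w=atz(c,p,z); d=w[:2]-u[:2];a=u[2]
    print(nm,np.round(w,4),'unit mm',np.round(1000*np.array([np.cos(a)*d[0]+np.sin(a)*d[1],-np.sin(a)*d[0]+np.cos(a)*d[1]]),1), 'depthrange',c['range_z'][int(p[1]+.5),int(p[0]+.5)])
# depth of cap top -> z
for nm,p in [('cap',A((200,220))),('ring',B((265,125))),('ringcentre',B((303,125)))]:
    o,d=ray(c,p); r=c['range_z'][int(p[1]+.5),int(p[0]+.5)]; print(nm,o+d*r)
E
```

```text
ring [ 0.4938 -0.1221  0.058 ] unit mm [ 29.  -17.2] depthrange 0.38448846
knobtop [ 0.4885 -0.1795  0.099 ] unit mm [ 13.3 -72.6] depthrange 0.36605862
m1 [ 0.4526 -0.1834  0.03  ] unit mm [-22.7 -70. ] depthrange 0.4351995
m2 [ 0.443 -0.199  0.03 ] unit mm [-35.  -83.5] depthrange 0.4415898
cap [ 0.4497 -0.0545  0.1155] unit mm [-1.9 57.3] depthrange 0.3223807
rib1 [ 0.4542 -0.0524  0.1155] unit mm [ 2.9 58.5] depthrange 0.32058698
rib2 [ 0.467  -0.0474  0.1155] unit mm [16.4 61.2] depthrange 0.31793422
bush [ 0.4283 -0.1256  0.048 ] unit mm [-36.   -8.6] depthrange 0.42577317
bedBR [ 0.5315 -0.2012  0.03  ] unit mm [  51.6 -101.9] depthrange 0.43529615
bedBL [ 0.4292 -0.2158  0.03  ] unit mm [-51.6 -97.4] depthrange 0.44834954
bedTL [ 0.3907 -0.0163  0.03  ] unit mm [-52.9 105.7] depthrange 0.40088993
cap [ 0.44215597 -0.05858062  0.11659635]
ring [ 0.48528298 -0.11878824  0.06049536]
ringcentre [ 0.49396654 -0.12216885  0.06549659]
```

Call:
arm_command([
  [30, 24, 3, 0, 0, 0],
  [75, 24, 3, 0, 0, 0],
  [120, 24, 3, 0, 0, 0],
  [155, 24, 3, 0, 0, 0],
  [175, 24, 3, 0, 0, 0],
  [184, 24, 3, 0, 0, 0],
  [184, 24, 3, 0, 0, 0],
  [184, 24, 3, 0, 0, 0],
], hand=-1)

```text
time_s: 3.0
eef_pos: [0.4891, -0.1805, 0.069]
orientation: [[0.001, 0.359, 0.933], [-0.0, 0.933, -0.359], [-1.0, 0.0, 0.001]]
contact_force: [0.5, -0.1, -0.7]
gripper_width: 0.0938
```

Call:
arm_command([
  [0, 0, 0, 0, 0, 0],
  [0, 0, 0, 0, 0, 0],
  [0, 0, 0, 0, 0, 0],
  [0, 0, 0, 0, 0, 0],
  [0, 0, 0, 0, 0, 0],
  [0, 0, 0, 0, 0, 0],
  [0, 0, 0, 0, 0, 0],
  [0, 0, 0, 0, 0, 0],
], hand=1)

```text
time_s: 4.0
eef_pos: [0.4885, -0.1801, 0.0681]
orientation: [[-0.0, 0.359, 0.933], [0.0, 0.933, -0.359], [-1.0, 0.0, -0.0]]
contact_force: [-0.3, 0.2, 0.6]
gripper_width: 0.0176
```

```bash
python3 - <<'E'
from h import *
import pickle
s=monitor.get_state(); print(s['time_s'],s['joints'],s['eef_pos'],s['contact_force'],s['gripper_width'])
c=viewer.camera('wrist'); save(c['color'],'wrist3.png',1.25); pickle.dump(c,open('wrist3.pkl','wb'))
E
```

```text
4.0 [ 0.53857702  0.3248552  -0.36435055  2.02803181  0.15683868  0.81487598
 -0.28335968] [ 0.48853864 -0.18013498  0.06807684] [-0.30926743  0.19189064  0.56463262] 0.017585353587014053
```

View pics/wrist3.png

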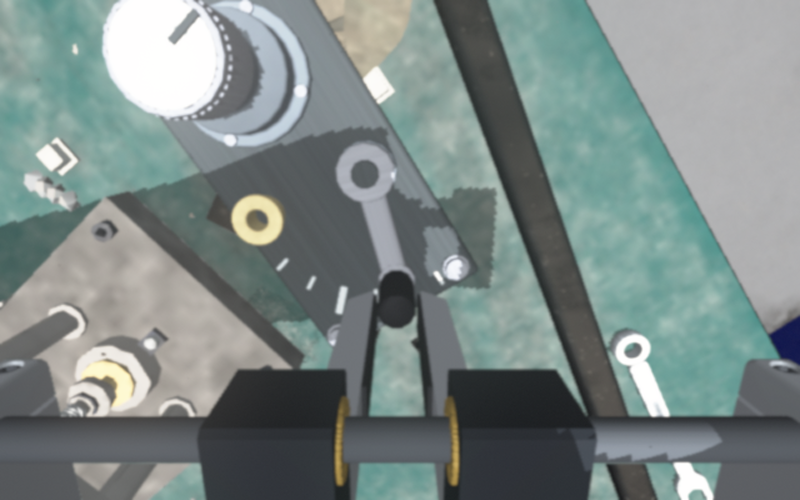

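The knob sits between the pads at about (398,300) and the pivot ring is at (365,172). Next I'll compute the arc.

```bash
python3 - <<'E'
from h import *
import pickle
c=pickle.load(open('wrist3.pkl','rb'))
R=atz(c,(365/1.25,172/1.25),.0605); K=atz(c,(398/1.25,308/1.25),.099); K2=atz(c,(396/1.25,285/1.25),.099);print(R,K,K2)
m1=atz(c,(343/1.25,289/1.25),.03);m2=atz(c,(340/1.25,313/1.25),.03)
print(m1,m2, np.arctan2(*(m1-R)[[1,0]]),np.arctan2(*(m2-R)[[1,0]]))
d=K-R;print(np.hypot(d[0],d[1]),np.arctan2(d[1],d[0]))
o=monitor.get_state()['orientation']; T=monitor.get_state()['eef_pos']
# lever angle from known bearing: tcp direct with jaw constraint: knob = T + s*ytool, |knob-R|=.06
for piv in (R,np.array([.4952,-.1247,0]),np.array([.4945,-.1235,0])):
    y=o[:2,1]; b=(T-piv)[:2]
    s=np.roots([y@y,2*b@y,b@b-.0036]); 
    for si in s:
        k=b+si*y; th=np.arctan2(k[1],k[0]); print('s',si,'bearing',th,'theta',-np.pi/2+.185-th)
E
```

```text
[ 0.49408695 -0.12222231  0.0605    ] [ 0.48906564 -0.18098353  0.099     ] [ 0.49219351 -0.17035236  0.099     ]
[ 0.45149596 -0.18544526  0.03      ] [ 0.44351815 -0.19948787  0.03      ] -2.1636271956234303 -2.15031484062011
0.05897537405751696 -1.6560420970978205
s 0.11399898486766676 bearing 0.9403071870642508 theta -2.326103513859147
s -0.0018614415892418822 bearing -1.6744334842261568 theta 0.2886371574312603
s 0.11257165667024625 bearing 0.9734480531279556 theta -2.359244379922852
s -0.004260505861007096 bearing -1.7075743502898617 theta 0.3217780234949652
s 0.11317570554765505 bearing 0.9548495467863142 theta -2.340645873581211
s -0.003126856011769191 bearing -1.68897584394822 theta 0.3031795171533236
```

Call:
arm_command([
  [0, -1, -5, 0, 0, 0],
  [0, -1.5, -10, 0, 0, 0],
  [0, -2, -15, 0, 0, 0],
  [0, -1.5, -20, 0, 0, 0],
  [0, -1, -25, 0, 0, 0],
  [0, 0, -28.5, 0, 0, 0],
  [0, 0, -28.5, 0, 0, 0],
  [0, 0, -28.5, 0, 0, 0],
  [0, 0, -28.5, 0, 0, 0],
], hand=1)

```text
time_s: 5.18
eef_pos: [0.462, -0.17, 0.0681]
orientation: [[-0.0, 0.359, 0.933], [0.0, 0.933, -0.359], [-1.0, 0.0, -0.0]]
contact_force: [0.1, 0.5, -0.0]
gripper_width: 0.0004
```

```bash
python3 - <<'E'
from h import *
import pickle
s=monitor.get_state(); print(s['time_s'],s['joints'],s['eef_pos'],s['contact_force'],s['gripper_width'])
c=viewer.camera('wrist'); save(c['color'],'wrist4.png',1.25); pickle.dump(c,open('wrist4.pkl','wb'))
E
```

```text
5.175 [ 0.54636952  0.28345625 -0.37353913  2.08760408  0.14340628  0.79433326
 -0.28152853] [ 0.46203369 -0.16996674  0.06806297] [ 0.13208877  0.5285738  -0.01819454] 0.00039891030648468267
```

View pics/wrist4.png

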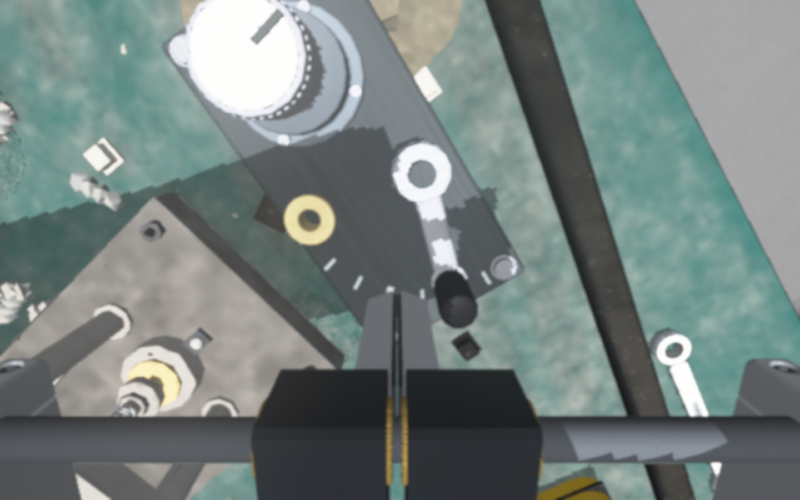

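The knob slipped out: the fingers are shut at (397,300) and the knob stands beside them at (455,300). I'll measure again.

```bash
python3 - <<'E'
from h import *
import pickle
c=pickle.load(open('wrist4.pkl','rb'))
s=monitor.get_state();T=s['eef_pos']
print('tcp px',proj(c,T)*1.25,proj(c,T+[0,0,.031])*1.25)
save(c['color'][120:280,270:450],'w4.png',4)
R=atz(c,(421/1.25,173/1.25),.0605)
print(R)
for P in [(.4885,-.1801),(.488,-.184)]:
  for z in (.061,.099): print(proj(c,[*P,z])*1.25)
E
```

```text
tcp px [396.22817371 282.79625454] [396.19751555 306.89661311]
[ 0.49356328 -0.12255646  0.0605    ]
[449.32851499 278.05774959]
[459.10407696 306.71495784]
[450.83542844 284.77750161]
[460.83622832 314.51858891]
```

View pics/w4.png

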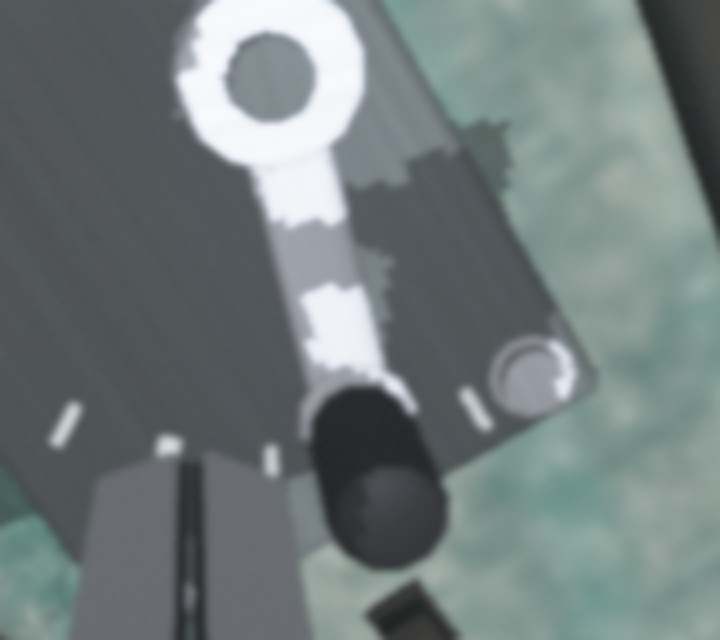

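Call:
arm_command([
  [-25, 0, 0, 0, 0, 0],
  [-45, 0, 0, 0, 0, 0],
  [-45, 0, 0, 0, 0, 0],
  [-45, -1, 14, 0, 0, 0],
  [-45, -2, 28.5, 0, 0, 0],
  [-45, -2, 28.5, 0, 0, 0],
  [-45, -2, 28.5, 0, 0, 0],
  [-20, -2, 28.5, 0, 0, 0],
  [0, -2, 28.5, 0, 0, 0],
  [3, -2, 28.5, 0, 0, 0],
  [3, -2, 28.5, 0, 0, 0],
], hand=-0.3)

```text
time_s: 6.6
eef_pos: [0.4879, -0.1819, 0.0655]
orientation: [[0.0, 0.359, 0.933], [0.0, 0.933, -0.359], [-1.0, 0.0, 0.0]]
contact_force: [0.4, -0.6, -0.3]
gripper_width: 0.0609
```

```bash
python3 - <<'E'
from h import *
import pickle
s=monitor.get_state(); print(s['time_s'],s['eef_pos'],s['contact_force'],s['gripper_width'])
c=viewer.camera('wrist'); save(c['color'][120:280,230:410],'wrist5.png',4); pickle.dump(c,open('wrist5.pkl','wb'))
E
```

```text
6.6 [ 0.48786178 -0.18193064  0.06546829] [ 0.39625871 -0.55567658 -0.25990183] 0.06093249762230855
```

View pics/wrist5.png

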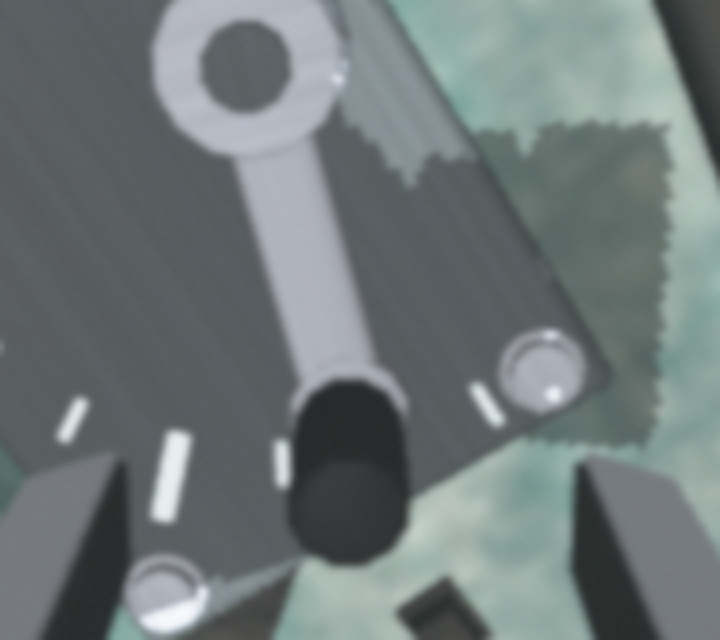

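```bash
python3 - <<'E'
from h import *
import pickle
c=pickle.load(open('wrist5.pkl','rb'))
s=monitor.get_state();T=s['eef_pos'];o=s['orientation']
f=lambda P:np.round((proj(c,P)-[230,120])*4)
print('tcp',f(T),'+8y',f(T+.008*o[:,1]),'-8y',f(T-.008*o[:,1]))
for dz in (.03,-.03): print(f(T+dz*o[:,2]),f(T+dz*o[:,2]+.008*o[:,1]),f(T+dz*o[:,2]-.008*o[:,1]))
print('z.099',f(np.r_[T[:2],.099]))
for p in ((105,450),(110,560),(125,455),(600,470),(575,460),(590,610)):
    print(p,c['range_z'][120+p[1]//4,230+p[0]//4], -(c['view'][:3,:3]@T+c['view'][:3,3])[2])
# knob depth pts
for p in ((348,510),(350,400),(350,440),(348,545)):
    q=(p[0]/4+230-.375,p[1]/4+120-.375); r=c['range_z'][int(q[1]+.5),int(q[0]+.5)]; oo,d=ray(c,q); print(p,oo+d*r)
E
```

```text
tcp [350. 426.] +8y [350. 379.] -8y [350. 472.]
[535. 426.] [537. 379.] [534. 472.]
[164. 426.] [163. 379.] [166. 472.]
z.099 [350. 509.]
(105, 450) 0.2658376 0.22716050103242563
(110, 560) 0.17814085 0.22716050103242563
(125, 455) 0.26506796 0.22716050103242563
(600, 470) 0.18592925 0.22716050103242563
(575, 460) 0.29760057 0.22716050103242563
(590, 610) 0.1809328 0.22716050103242563
(348, 510) [ 0.48800025 -0.18103903  0.10076412]
(350, 400) [ 0.4909567  -0.1741156   0.07659664]
(350, 440) [ 0.49097381 -0.17407407  0.09370665]
(348, 545) [ 0.48595616 -0.18634303  0.0998445 ]
```

```bash
python3 - <<'E'
from h import *
import pickle
c=pickle.load(open('wrist5.pkl','rb'))
s=monitor.get_state();T=s['eef_pos'];o=s['orientation']
def rel(u,v):
    r=c['range_z'][v,u]; oo,d=ray(c,(u,v)); return np.round(1000*o.T@(oo+d*r-T),1)
for u in (246,252,256,260,380,376,384,390):
    print(u,[list(rel(u,v)) for v in (232,236,240,250,260,275)])
c=pickle.load(open('wrist2.pkl','rb'))
E
```

```text
246 [[np.float64(33.9), np.float64(-17.1), np.float64(-53.8)], [np.float64(-39.3), np.float64(9.2), np.float64(-38.0)], [np.float64(-45.3), np.float64(9.5), np.float64(-36.9)], [np.float64(-57.4), np.float64(9.3), np.float64(-34.5)], [np.float64(-68.1), np.float64(9.2), np.float64(-32.4)], [np.float64(-77.3), np.float64(6.6), np.float64(-30.8)]]
252 [[np.float64(34.4), np.float64(-17.3), np.float64(-49.4)], [np.float64(-39.8), np.float64(9.4), np.float64(-34.7)], [np.float64(-44.6), np.float64(9.1), np.float64(-33.9)], [np.float64(-55.5), np.float64(8.4), np.float64(-32.0)], [np.float64(-62.7), np.float64(6.6), np.float64(-30.8)], [np.float64(-65.8), np.float64(0.4), np.float64(-30.6)]]
256 [[np.float64(35.2), np.float64(-17.6), np.float64(-46.5)], [np.float64(-39.4), np.float64(9.3), np.float64(-32.7)], [np.float64(-42.9), np.float64(8.4), np.float64(-32.2)], [np.float64(-51.9), np.float64(6.8), np.float64(-30.7)], [np.float64(-54.8), np.float64(2.7), np.float64(-30.4)], [np.float64(-56.5), np.float64(-4.5), np.float64(-30.5)]]
260 [[np.float64(35.0), np.float64(-17.5), np.float64(-
[... 966 characters left out ...]
float64(51.4)]]
384 [[np.float64(64.2), np.float64(-29.0), np.float64(56.2)], [np.float64(-39.5), np.float64(9.3), np.float64(35.3)], [np.float64(-44.1), np.float64(9.0), np.float64(34.5)], [np.float64(-56.7), np.float64(9.0), np.float64(32.2)], [np.float64(-64.6), np.float64(7.5), np.float64(30.9)], [np.float64(-66.7), np.float64(0.9), np.float64(30.8)]]
390 [[np.float64(65.0), np.float64(-29.3), np.float64(61.5)], [np.float64(64.9), np.float64(-32.9), np.float64(61.7)], [np.float64(-45.6), np.float64(9.6), np.float64(37.3)], [np.float64(-57.5), np.float64(9.3), np.float64(34.9)], [np.float64(-67.7), np.float64(9.0), np.float64(32.9)], [np.float64(-79.8), np.float64(7.9), np.float64(30.6)]]
```

The wrist depth puts the visible fingertips about 36 mm above the reported TCP. I'll check this with the side camera.

```bash
python3 - <<'E'
from h import *
import pickle
c=viewer.camera('side'); pickle.dump(c,open('side6.pkl','wb')); save(c['color'][120:250,230:360],'s6.png',4.6)
s=monitor.get_state();T=s['eef_pos'];o=s['orientation']
f=lambda P:np.round((proj(c,P)-[230,120])*4.6)
for dz in (.03,-.03,.042,-.042):
  for x in (0,-.019,-.036,-.08): print(dz,x,f(T+dz*o[:,2]+x*o[:,0]))
E
```

```text
0.03 0 [349. 434.]
0.03 -0.019 [349. 397.]
0.03 -0.036 [348. 363.]
0.03 -0.08 [347. 274.]
-0.03 0 [235. 414.]
-0.03 -0.019 [234. 378.]
-0.03 -0.036 [232. 345.]
-0.03 -0.08 [229. 257.]
0.042 0 [373. 438.]
0.042 -0.019 [372. 401.]
0.042 -0.036 [372. 367.]
0.042 -0.08 [371. 277.]
-0.042 0 [213. 411.]
-0.042 -0.019 [211. 375.]
-0.042 -0.036 [210. 342.]
-0.042 -0.08 [206. 254.]
```

View pics/s6.png

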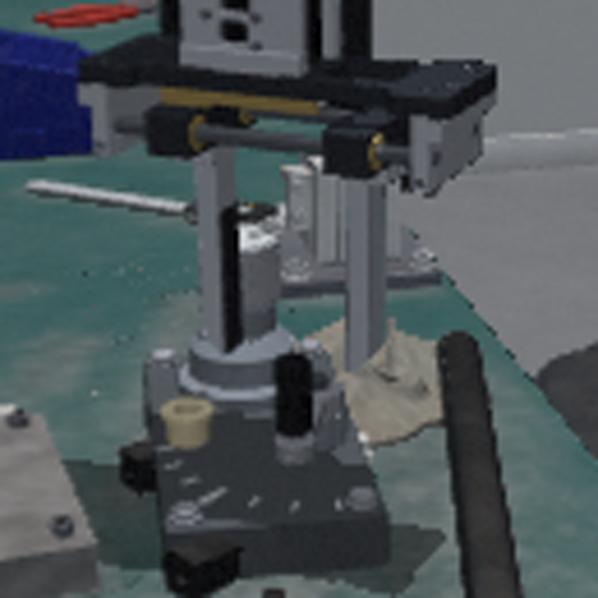

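The side view agrees: the fingers end near rows 345–365, where a point about 35 mm behind the reported TCP projects. The real tool is therefore about 35 mm shorter than reported, and the knob had only been pinched at its very top. I'll go lower and regrip.

Call:
arm_command([
  [10, 0, 0, 0, 0, 0],
  [20, 0, 0, 0, 0, 0],
  [30, 0, 0, 0, 0, 0],
  [30, 0, 0, 0, 0, 0],
  [30, 0, 0, 0, 0, 0],
], hand=-0.3)

```text
time_s: 7.32
eef_pos: [0.4879, -0.182, 0.0351]
orientation: [[-0.0, 0.359, 0.933], [0.0, 0.933, -0.359], [-1.0, 0.0, -0.0]]
contact_force: [-0.4, 0.5, -0.2]
gripper_width: 0.0606
```

Call:
arm_command([
  [0, 0, 0, 0, 0, 0],
  [0, 0, 0, 0, 0, 0],
  [0, 0, 0, 0, 0, 0],
  [0, 0, 0, 0, 0, 0],
  [0, 0, 0, 0, 0, 0],
  [0, 0, 0, 0, 0, 0],
], hand=1)

```text
time_s: 8.07
eef_pos: [0.4878, -0.182, 0.0351]
orientation: [[0.0, 0.359, 0.933], [0.0, 0.933, -0.359], [-1.0, 0.0, -0.0]]
contact_force: [-1.5, 0.5, 1.2]
gripper_width: 0.0173
```

Call:
arm_command([
  [0, -1, -5, 0, 0, 0],
  [0, -1.5, -10, 0, 0, 0],
  [0, -1.5, -10, 0, 0, 0],
], hand=1)

```text
time_s: 8.45
eef_pos: [0.4779, -0.1812, 0.0352]
orientation: [[0.001, 0.36, 0.933], [-0.001, 0.933, -0.36], [-1.0, -0.001, 0.001]]
contact_force: [2.7, -7.7, -4.3]
gripper_width: 0.017
```

```bash
python3 - <<'E'
from h import *
import pickle
s=monitor.get_state(); print(s['time_s'],s['eef_pos'],s['contact_force'],s['gripper_width'])
c=viewer.camera('wrist'); save(c['color'][120:280,230:410],'wrist7.png',4); pickle.dump(c,open('wrist7.pkl','wb'))
E
```

```text
8.45 [ 0.47786821 -0.18123405  0.03519655] [ 2.69846253 -7.67129133 -4.31730182] 0.017021825019403615
```

View pics/wrist7.png

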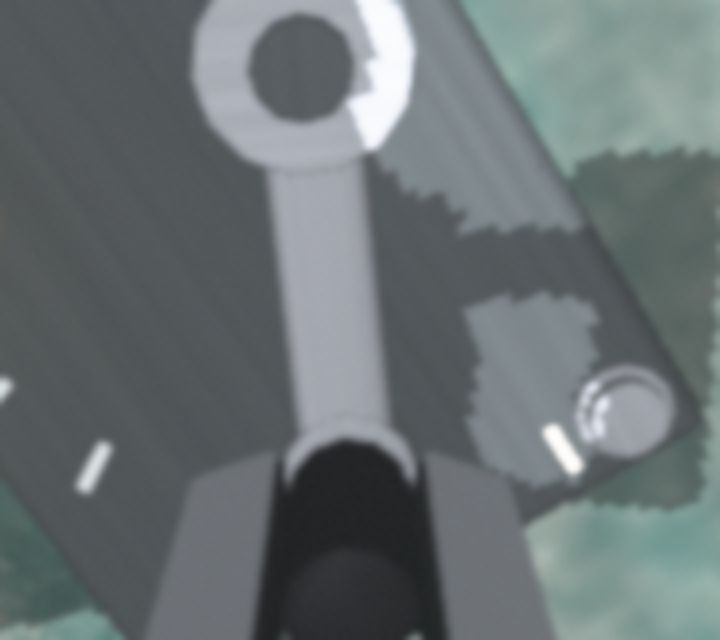

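The knob is held well inside the fingers and the lever follows. I'll continue to the mark.

Call:
arm_command([
  [0, -0.5, -5, 0, 0, 0],
  [0, -0.5, -10, 0, 0, 0],
  [0, 0.5, -15, 0, 0, 0],
  [0, 1.5, -19, 0, 0, 0],
  [0, 1.5, -19, 0, 0, 0],
  [0, 1.5, -19, 0, 0, 0],
], hand=1)

```text
time_s: 9.25
eef_pos: [0.46, -0.1729, 0.0351]
orientation: [[-0.001, 0.36, 0.933], [-0.001, 0.933, -0.36], [-1.0, -0.001, -0.0]]
contact_force: [-2.7, -6.8, 1.4]
gripper_width: 0.0174
```

```bash
python3 - <<'E'
from h import *
import pickle
s=monitor.get_state(); print(s['time_s'],s['eef_pos'],s['contact_force'],s['gripper_width'])
c=viewer.camera('wrist'); save(c['color'][120:280,230:410],'wrist8.png',4); pickle.dump(c,open('wrist8.pkl','wb'))
E
```

```text
9.25 [ 0.45998144 -0.17286522  0.03512207] [-2.71621267 -6.82908341  1.35658423] 0.017384019371340435
```

View pics/wrist8.png

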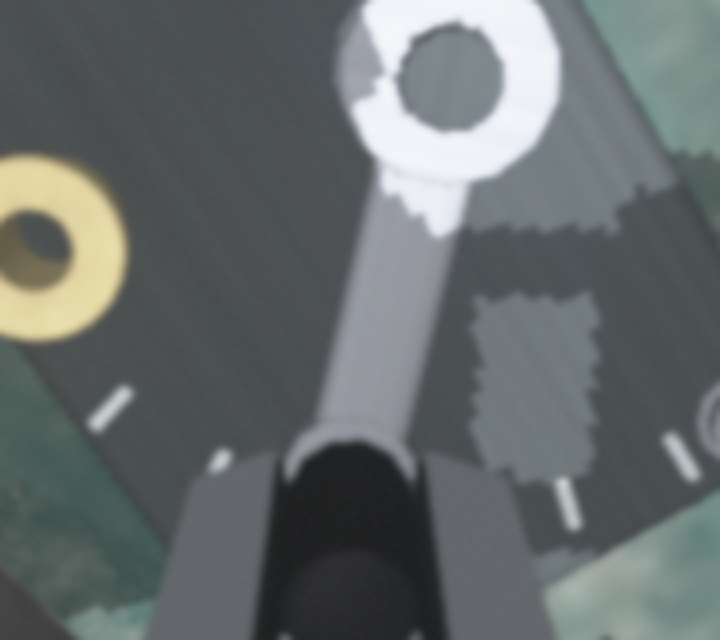

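Call:
arm_command([
  [0, 0, 0, 0, 0, 0],
  [0, 0, 0, 0, 0, 0],
  [0, 0, 0, 0, 0, 0],
  [0, 0, 0, 0, 0, 0],
  [-20, 0, 0, 0, 0, 0],
  [-50, 0, 0, 0, 0, 0],
  [-80, 0, 0, 0, 0, 0],
  [-110, 0, 0, 0, 0, 0],
  [-140, -10, 0, 0, 0, 0],
  [-150, -30, 0, 0, 0, 0],
  [-150, -40, 0, 0, 0, 0],
  [-150, -40, 0, 0, 0, 0],
], hand=-0.3)

```text
time_s: 10.8
eef_pos: [0.4459, -0.2092, 0.1844]
orientation: [[-0.001, 0.36, 0.933], [0.0, 0.933, -0.36], [-1.0, 0.0, -0.001]]
contact_force: [0.9, -0.4, -0.6]
gripper_width: 0.0614
```

```bash
python3 - <<'E'
from h import *
import pickle
s=monitor.get_state(); print(s['time_s'],s['joints'],s['eef_pos'],s['contact_force'],s['gripper_width'])
c=viewer.camera('wrist'); save(c['color'],'wrist9.png',1.25);save(c['color'][0:180,180:400],'w9.png',3.5); pickle.dump(c,open('wrist9.pkl','wb'))
E
```

```text
10.8 [ 0.63965324  0.1360105  -0.36055364  1.97160517  0.05519472  1.04414996
 -0.11385212] [ 0.4458812  -0.20920863  0.18442154] [ 0.87202617 -0.37118214 -0.55206499] 0.06143397521476161
```

View pics/w9.png

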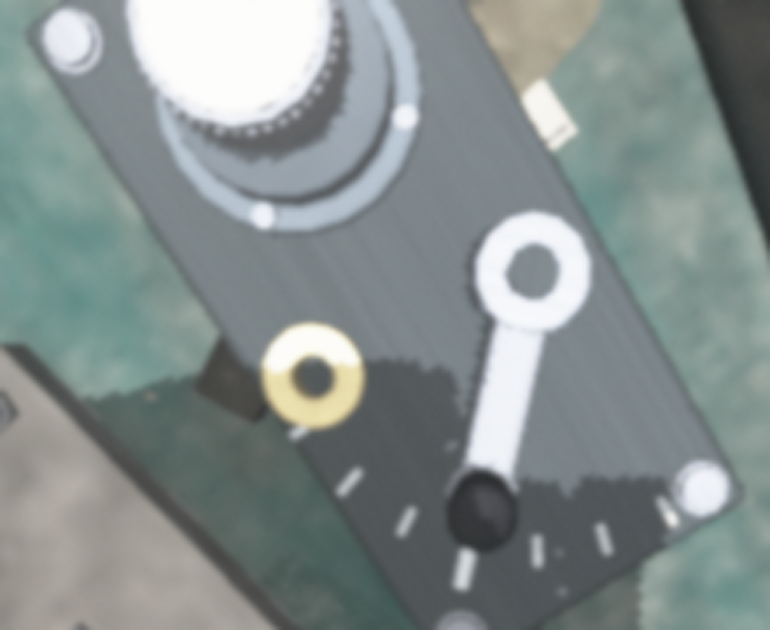

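```bash
python3 - <<'E'
from h import *
import pickle
c=pickle.load(open('wrist9.pkl','rb'))
A=lambda p:[(p[0]+.5)/3.5+180-.5,(p[1]+.5)/3.5-.5]
R=atz(c,A((533,272)),.0605);b=lambda q:np.arctan2(q[1]-R[1],q[0]-R[0])
for nm,p,z in [('knob',(481,512),.099),('barend',(491,468),.058),('m',(467,552),.03),('m',(462,590),.03)]:
    w=atz(c,A(p),z);print(nm,w,b(w))
print(R)
E
```

```text
knob [ 0.46052102 -0.1711155   0.099     ] -2.1704709969726954
barend [ 0.46543271 -0.16585744  0.058     ] -2.1494544712781067
m [ 0.44895682 -0.1891412   0.03      ] -2.1626602429865915
m [ 0.44331795 -0.19942572  0.03      ] -2.1511501180917856
[ 0.49372593 -0.12254612  0.0605    ]
```

The lever lies on the long mark: knob bearing −2.17, mark −2.16. Next I'll move over the cap and pre-turn the wrist counter-clockwise.

Call:
arm_command([
  [0, 30, -10, -0.17, 0, 0],
  [0, 65, -25, -0.34, 0, 0],
  [0, 100, -38, -0.51, 0, 0],
  [0, 130, -46, -0.68, 0, 0],
  [0, 145, -51, -0.85, 0, 0],
  [0, 145, -51, -1.02, 0, 0],
  [0, 145, -51, -1.19, 0, 0],
  [0, 145, -51, -1.36, 0, 0],
  [0, 145, -51, -1.53, 0, 0],
  [0, 145, -51, -1.7, 0, 0],
  [20, 145, -51, -1.8, 0, 0],
  [45, 145, -51, -1.8, 0, 0],
  [60, 145, -51, -1.8, 0, 0],
  [60, 145, -51, -1.8, 0, 0],
  [60, 145, -51, -1.8, 0, 0],
], hand=-0.3)

```text
time_s: 12.72
eef_pos: [0.4512, -0.0551, 0.1257]
orientation: [[0.001, -0.991, 0.137], [0.0, 0.137, 0.991], [-1.0, -0.001, 0.0]]
contact_force: [-0.3, 0.2, 0.2]
gripper_width: 0.0607
```

```bash
python3 - <<'E'
from h import *
import pickle
s=monitor.get_state(); print(s['time_s'],s['joints'],s['eef_pos'],s['orientation'],s['contact_force'],s['gripper_width'])
c=viewer.camera('wrist'); save(c['color'],'wrist10.png',1.25); pickle.dump(c,open('wrist10.pkl','wb'))
c=viewer.camera('side'); save(c['color'][100:250,230:380],'s10.png',4); pickle.dump(c,open('side10.pkl','wb'))
E
```

```text
12.725 [ 0.54436861  0.16413064 -0.61076017  2.10103273  0.11900265  0.90860586
  1.29981123] [ 0.45124291 -0.05506047  0.12565431] [[ 5.35800744e-04 -9.90547544e-01  1.37168786e-01]
 [ 1.08199169e-04  1.37168862e-01  9.90547672e-01]
 [-9.99999851e-01 -5.15894631e-04  1.80671600e-04]] [-0.33519708  0.17854821  0.16887547] 0.06068945353071832
```

View pics/wrist10.png

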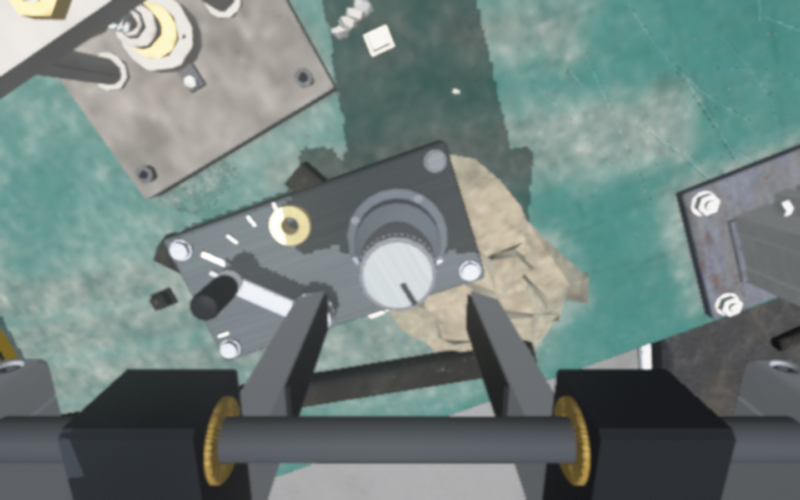

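View pics/s10.png

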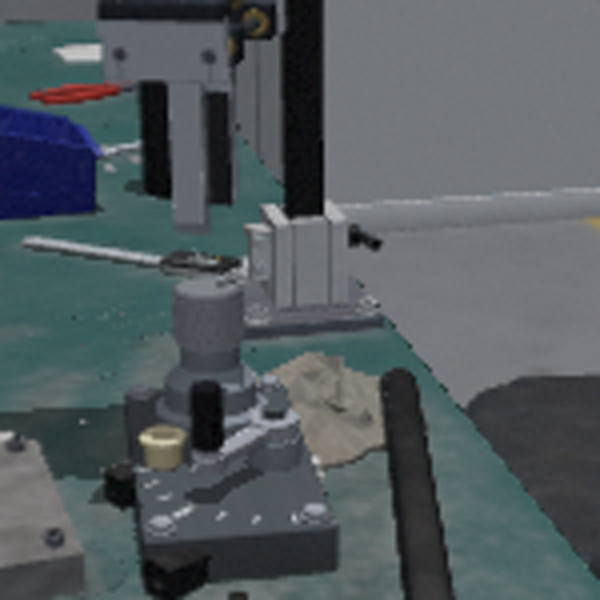

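The cap top shows at (398,272), midway between the fingers (327 and 467).

```bash
python3 - <<'E'
from h import *
import pickle
c=pickle.load(open('wrist10.pkl','rb'));s=monitor.get_state();T=s['eef_pos'];o=s['orientation']
save(c['color'][170:260,270:370],'w10.png',6)
for dx in (-.03,-.032,-.034,-.036,-.038): print(dx,[(np.round((proj(c,T+o@np.array([dx,.008,zz]))-[270,170])*6)) for zz in (-.0305,.0305)])
E
```

```text
-0.03 [array([-41., 375.]), array([613., 375.])]
-0.032 [array([-45., 383.]), array([616., 383.])]
-0.034 [array([-48., 391.]), array([620., 391.])]
-0.036 [array([-51., 399.]), array([623., 399.])]
-0.038 [array([-55., 408.]), array([627., 408.])]
```

View pics/w10.png

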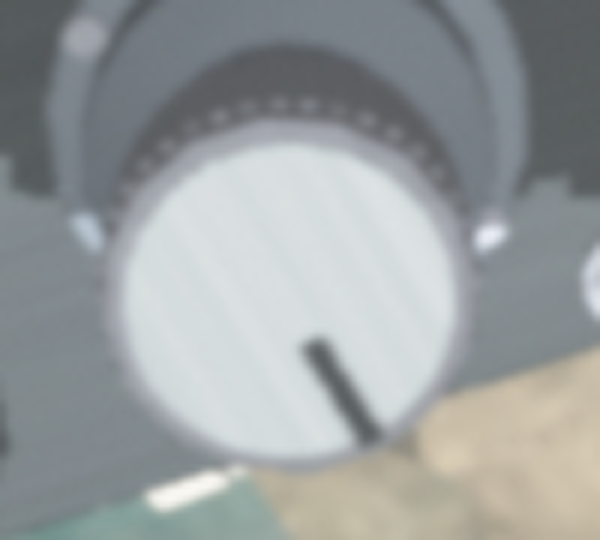

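```bash
python3 - <<'E'
from h import *
import pickle
c=pickle.load(open('wrist10.pkl','rb'));s=monitor.get_state();T=s['eef_pos'];o=s['orientation'];u=np.load('u.npy')
q=lambda p:((p[0]+.5)/6+270-.5,(p[1]+.5)/6+170-.5)
C=atz(c,q((287,294)),.115);print(C,'tool delta mm',o.T@(C-T)*1000)
a=atz(c,q((315,345)),.1156);b=atz(c,q((372,440)),.1156)
print('rib yaw unit from ctr',np.arctan2(*(b-C)[[1,0]])-u[2],'from line',np.arctan2(*(b-a)[[1,0]])-u[2])
E
```

```text
[ 0.44928099 -0.05504876  0.115     ] tool delta mm [10.78961929  2.05040962 -0.08796888]
rib yaw unit from ctr 0.18576414737757413 from line 0.1933242427226356
```

Call:
arm_command([
  [0, 1.5, 0, -0.17, 0, 0],
  [0, 1.5, 0, -0.34, 0, 0],
  [0, 1.5, 0, -0.5, 0, 0],
  [15, 1.5, 0, -0.5, 0, 0],
  [30, 1.5, 0, -0.5, 0, 0],
  [45, 1.5, 0, -0.5, 0, 0],
  [56, 1.5, 0, -0.5, 0, 0],
  [61, 1.5, 0, -0.5, 0, 0],
  [61, 1.5, 0, -0.5, 0, 0],
  [61, 1.5, 0, -0.5, 0, 0],
], hand=-0.3)

```text
time_s: 14.08
eef_pos: [0.4496, -0.0551, 0.0644]
orientation: [[0.001, -0.935, -0.354], [-0.0, -0.354, 0.935], [-1.0, -0.0, -0.0]]
contact_force: [-0.7, -0.2, -0.4]
gripper_width: 0.0613
```

Call:
arm_command([
  [0, 0, 0, 0, 0, 0],
  [0, 0, 0, 0, 0, 0],
  [0, 0, 0, 0, 0, 0],
  [0, 0, 0, 0, 0, 0],
  [0, 0, 0, 0, 0, 0],
], hand=1)

```text
time_s: 14.7
eef_pos: [0.4494, -0.0548, 0.0643]
orientation: [[0.0, -0.935, -0.354], [0.0, -0.354, 0.935], [-1.0, -0.0, 0.0]]
contact_force: [-2.4, 2.7, 6.2]
gripper_width: 0.0421
```

```bash
python3 - <<'E'
from h import *
import pickle
s=monitor.get_state(); print(s['time_s'],s['joints'],s['eef_pos'],s['orientation'][:,2],s['contact_force'],s['torque'],s['gripper_width'])
c=viewer.camera('wrist'); save(c['color'],'wrist11.png',1.25); pickle.dump(c,open('wrist11.pkl','wb'))
c=viewer.camera('side'); save(c['color'][100:250,230:380],'s11.png',4); pickle.dump(c,open('side11.pkl','wb'))
E
```

```text
14.7 [ 0.55669951  0.26553723 -0.64795871  2.15943563  0.22663209  0.78147049
  1.69675182] [ 0.44937856 -0.05483809  0.06428882] [-3.54491388e-01  9.35059274e-01  9.86524028e-05] [-2.36630013  2.71551433  6.21646178] [0.7735255  0.41148724 0.02781868] 0.04209444123789659
```

View pics/wrist11.png

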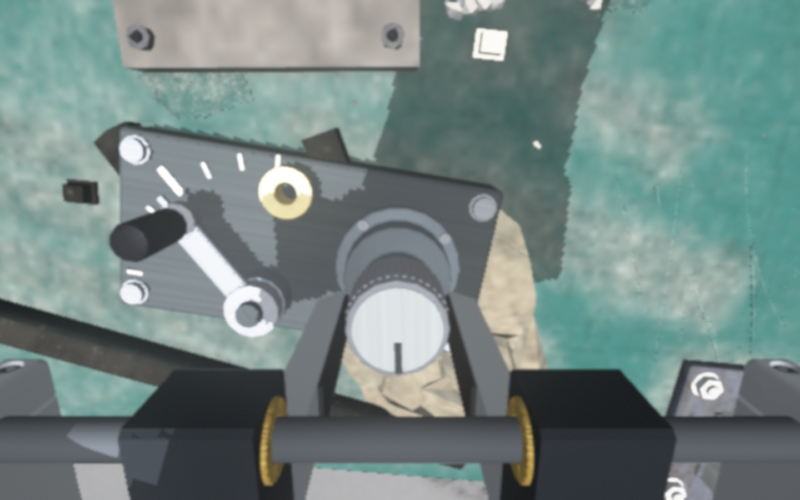

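View pics/s11.png

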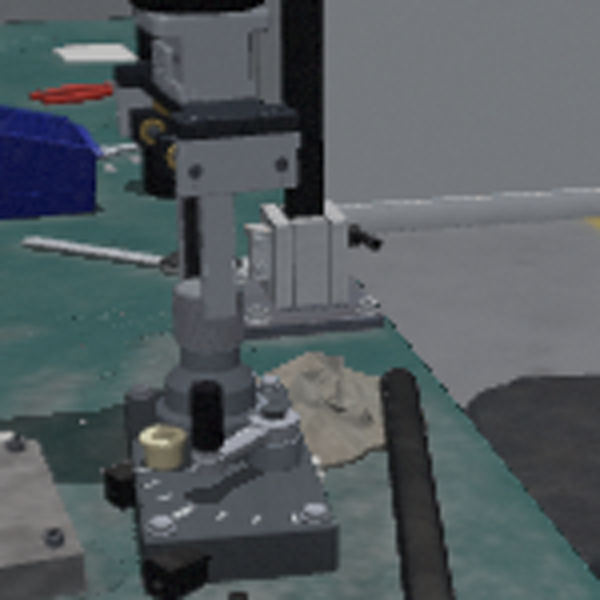

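The cap is gripped with the fingers reaching about halfway down its side, and the rib points down the image at (398,358). Now I'll screw it in, following the sink.

Call:
arm_command([
  [0, 0, 0, 0.1, 0, 0],
  [0.1, 0, 0, 0.25, 0, 0],
  [0.2, 0, 0, 0.4, 0, 0],
  [0.3, 0, 0, 0.55, 0, 0],
  [0.3, 0, 0, 0.7, 0, 0],
  [0.4, 0, 0, 0.85, 0, 0],
  [0.5, 0, 0, 1.0, 0, 0],
  [0.5, 0, 0, 1.15, 0, 0],
  [0.6, 0, 0, 1.3, 0, 0],
  [0.7, 0, 0, 1.45, 0, 0],
  [0.8, 0, 0, 1.6, 0, 0],
  [0.8, 0, 0, 1.75, 0, 0],
  [0.9, 0, 0, 1.9, 0, 0],
  [1.0, 0, 0, 2.05, 0, 0],
  [1.0, 0, 0, 2.2, 0, 0],
  [1.1, 0, 0, 2.3, 0, 0],
  [1.1, 0, 0, 2.3, 0, 0],
], hand=1)

```text
time_s: 16.92
eef_pos: [0.4498, -0.0542, 0.0632]
orientation: [[0.001, 0.36, 0.933], [0.001, 0.933, -0.36], [-1.0, 0.001, 0.0]]
contact_force: [-1.3, 5.9, 3.4]
gripper_width: 0.0425
```

```bash
python3 - <<'E'
from h import *
import pickle
s=monitor.get_state(); print(s['time_s'],s['joints'],s['eef_pos'],s['orientation'],s['contact_force'],s['torque'],s['gripper_width'])
c=viewer.camera('wrist'); save(c['color'],'wrist12.png',1.25); pickle.dump(c,open('wrist12.pkl','wb'))
E
```

```text
16.925 [ 0.209568    0.22123671 -0.25775677  2.17863184  0.08110351  0.74959453
 -0.46954832] [ 0.44984257 -0.05418992  0.06323711] [[ 8.21877025e-04  3.59748602e-01  9.33048910e-01]
 [ 7.74768326e-04  9.33048716e-01 -3.59749209e-01]
 [-9.99999362e-01  1.01856635e-03  4.88129481e-04]] [-1.27332037  5.86382799  3.44014424] [ 1.55555888  0.03714403 -0.0555502 ] 0.04251034653843743
```

View pics/wrist12.png

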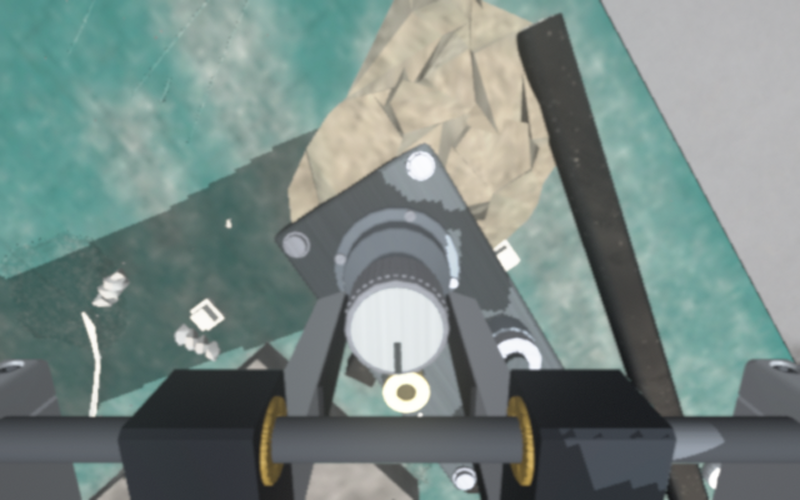

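The rib keeps its place in the jaws, so the cap turns with the gripper. About 1.03 rad remain.

Call:
arm_command([
  [0.1, 0, 0, 0.15, 0, 0],
  [0.1, 0, 0, 0.3, 0, 0],
  [0.2, 0, 0, 0.45, 0, 0],
  [0.3, 0, 0, 0.6, 0, 0],
  [0.4, 0, 0, 0.75, 0, 0],
  [0.4, 0, 0, 0.85, 0, 0],
  [0.4, 0, 0, 0.9, 0, 0],
  [0.4, 0, 0, 0.9, 0, 0],
], hand=1)

```text
time_s: 17.98
eef_pos: [0.4502, -0.0544, 0.0629]
orientation: [[0.001, 0.954, 0.299], [0.001, 0.299, -0.954], [-1.0, 0.002, -0.0]]
contact_force: [1.9, 5.8, 2.0]
gripper_width: 0.0424
```

```bash
python3 - <<'E'
from h import *
import pickle
s=monitor.get_state(); print(s['time_s'],s['joints'],s['eef_pos'],s['orientation'][:,2],s['contact_force'],s['torque'],s['gripper_width'])
E
```

```text
17.975 [ 0.08326695  0.2139745  -0.11675438  2.18580046  0.03574192  0.74206239
 -1.32443628] [ 0.45020609 -0.05438448  0.06290125] [ 2.98882698e-01 -9.54289844e-01 -1.64612495e-04] [1.89183756 5.76233349 1.97464894] [ 1.48883872 -0.44569985 -0.03053864] 0.04241174117731008
```

Call:
arm_command([
  [0, 0, 0, 0.05, 0, 0],
  [0.1, 0, 0, 0.1, 0, 0],
  [0.1, 0, 0, 0.1, 0, 0],
], hand=1)

```text
time_s: 18.35
eef_pos: [0.4502, -0.0544, 0.0628]
orientation: [[0.001, 0.979, 0.202], [0.001, 0.202, -0.979], [-1.0, 0.002, -0.0]]
contact_force: [1.5, 4.7, 1.5]
gripper_width: 0.0424
```

```bash
python3 - <<'E'
from h import *
import pickle
s=monitor.get_state(); print(s['time_s'],s['joints'],s['eef_pos'],s['orientation'][:,2],s['contact_force'],s['torque'],s['gripper_width'])
c=viewer.camera('wrist'); save(c['color'],'wrist13.png',1.25); pickle.dump(c,open('wrist13.pkl','wb'))
E
```

```text
18.35 [ 0.06948806  0.21346282 -0.10131477  2.1866622   0.0308359   0.74128006
 -1.41964037] [ 0.45019645 -0.05441312  0.06281814] [ 2.02015264e-01 -9.79382313e-01 -3.42125085e-04] [1.53949353 4.6522997  1.45916961] [ 1.38896972 -0.48297588 -0.03827575] 0.042438488505459
```

View pics/wrist13.png

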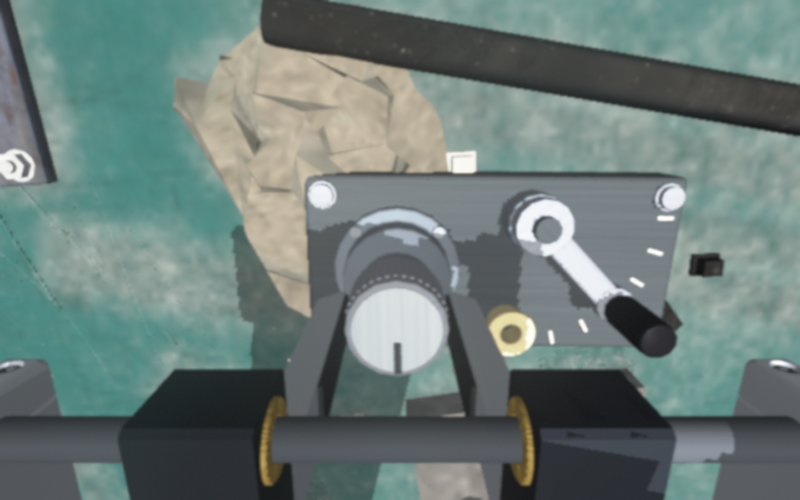

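By the rib, about 0.02–0.05 rad remain. I'll press on in small steps, watching the torque about z.

Call:
arm_command([
  [0, 0, 0, 0.05, 0, 0],
  [0, 0, 0, 0.05, 0, 0],
])

```text
time_s: 18.65
eef_pos: [0.4502, -0.0544, 0.0628]
orientation: [[0.001, 0.988, 0.153], [0.001, 0.153, -0.988], [-1.0, 0.002, -0.0]]
contact_force: [3.3, 5.2, 2.4]
gripper_width: 0.0425
```

```bash
python3 - <<'E'
from h import *
s=monitor.get_state(); print(s['time_s'],s['joints'][6],s['orientation'][:,2],s['contact_force'],s['torque'],s['gripper_width'])
E
```

```text
18.65 -1.4669504747642235 [ 1.53253545e-01 -9.88186856e-01 -2.97267937e-04] [3.30215228 5.2285653  2.37049878] [ 1.33999394 -0.47868524  0.24713922] 0.04248630385104894
```

Call:
arm_command([
  [0, 0, 0, 0.05, 0, 0],
  [0, 0, 0, 0.05, 0, 0],
])

```text
time_s: 18.9
eef_pos: [0.4499, -0.0545, 0.0628]
orientation: [[0.001, 0.994, 0.105], [0.0, 0.105, -0.994], [-1.0, 0.001, -0.0]]
contact_force: [0.9, 4.3, 3.7]
gripper_width: 0.0422
```

```bash
python3 - <<'E'
from h import *
s=monitor.get_state(); print(s['time_s'],s['joints'][6],s['orientation'][:,2],s['contact_force'],s['torque'],s['gripper_width'])
E
```

```text
18.9 -1.5133647593776918 [ 1.05054590e-01 -9.94466435e-01 -2.05850497e-04] [0.94365625 4.30360999 3.69587287] [ 1.48498849 -0.21636661  0.82011905] 0.042242376138562264
```

The torque rose from 0.25 to 0.82 N m, so the cap is bottomed out. I'll take a look for slip, then back off.

```bash
python3 - <<'E'
from h import *
import pickle
c=viewer.camera('wrist'); save(c['color'][215:310,260:380],'w14.png',6); pickle.dump(c,open('wrist14.pkl','wb'))
E
```

```text
(no output)
```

View pics/w14.png

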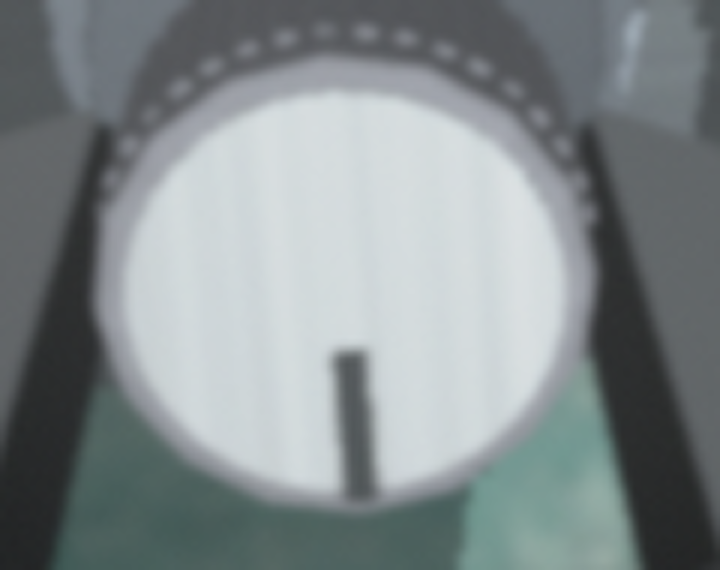

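Call:
arm_command([
  [0, 0, 0, -0.1, 0, 0],
  [-0.1, 0, 0, -0.25, 0, 0],
  [-0.2, 0, 0, -0.4, 0, 0],
  [-0.3, 0, 0, -0.55, 0, 0],
  [-0.3, 0, 0, -0.7, 0, 0],
  [-0.4, 0, 0, -0.85, 0, 0],
  [-0.5, 0, 0, -1.0, 0, 0],
  [-0.5, 0, 0, -1.15, 0, 0],
  [-0.6, 0, 0, -1.3, 0, 0],
  [-0.7, 0, 0, -1.45, 0, 0],
  [-0.7, 0, 0, -1.55, 0, 0],
  [-0.8, 0, 0, -1.6, 0, 0],
  [-0.8, 0, 0, -1.6, 0, 0],
  [-0.8, 0, 0, -1.6, 0, 0],
], hand=1)

```text
time_s: 20.7
eef_pos: [0.4497, -0.0546, 0.0635]
orientation: [[0.001, -0.134, 0.991], [0.001, 0.991, 0.134], [-1.0, 0.001, 0.001]]
contact_force: [0.7, 6.3, 4.3]
gripper_width: 0.0421
```

```bash
python3 - <<'E'
from h import *
import pickle
s=monitor.get_state(); print(s['time_s'],s['joints'],s['eef_pos'],s['orientation'],s['contact_force'],s['torque'],s['gripper_width'])
c=viewer.camera('wrist'); save(c['color'],'wrist15.png',1.25); pickle.dump(c,open('wrist15.pkl','wb'))
save(c['color'][215:310,260:380],'w15.png',6)
c=viewer.camera('side'); save(c['color'][100:250,230:380],'s15.png',4); pickle.dump(c,open('side15.pkl','wb'))
E
```

```text
20.7 [ 0.28148632  0.22706176 -0.33714766  2.1744774   0.10804986  0.75464818
  0.00785055] [ 0.44972546 -0.05457926  0.06351129] [[ 6.75510468e-04 -1.33880777e-01  9.90997216e-01]
 [ 6.28296474e-04  9.90997303e-01  1.33880361e-01]
 [-9.99999574e-01  5.32202471e-04  7.53545872e-04]] [0.74386898 6.3180648  4.34773946] [ 1.48877472 -0.12441473  0.05716548] 0.04208945862703897
```

View pics/wrist15.png

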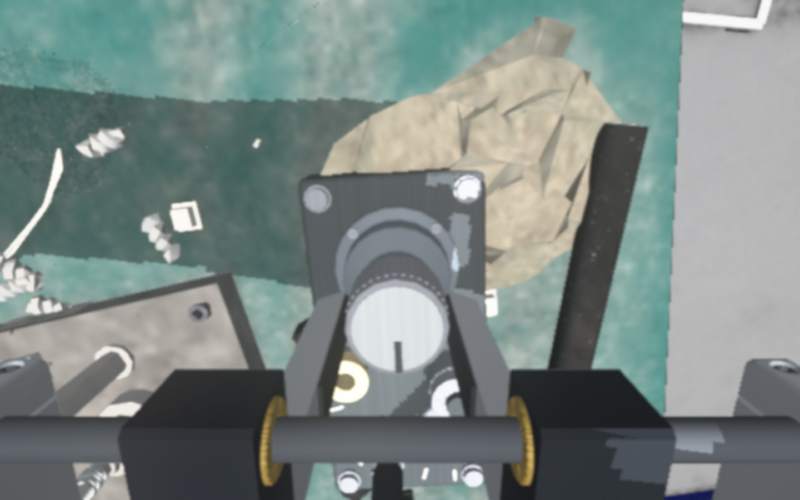

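View pics/w15.png

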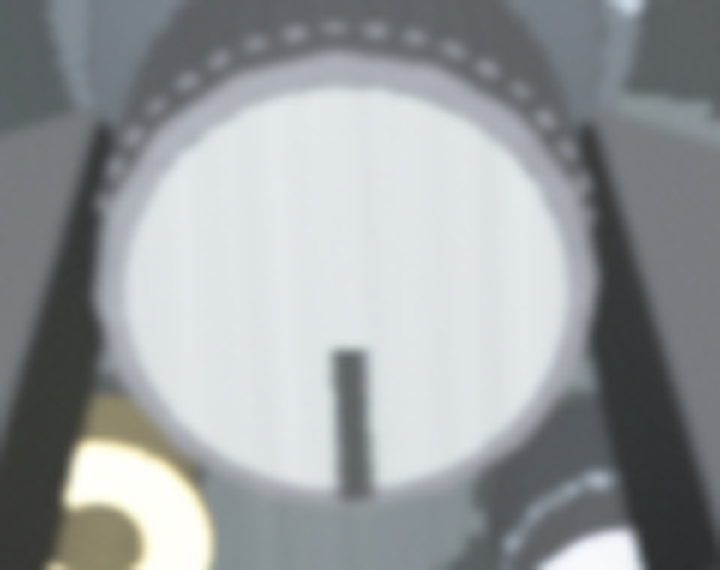

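View pics/s15.png

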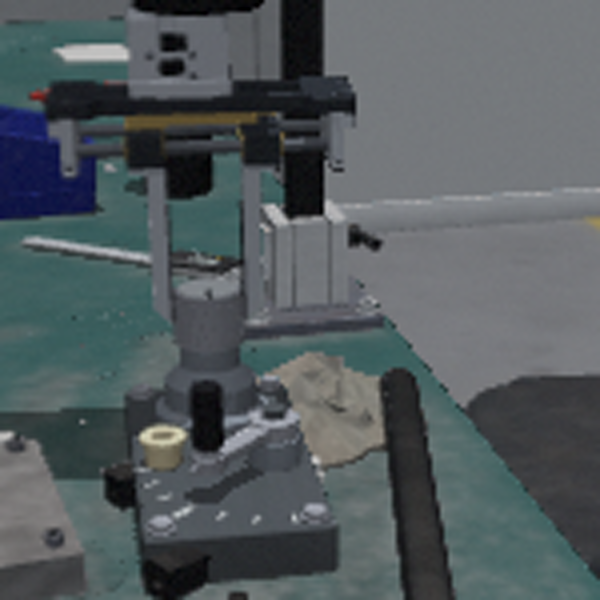

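The rib puts the cap about 0.03–0.05 rad from the exact quarter turn. The lever is still on the long mark, the bushing hasn't moved and the grip is firm. I'll check that the loose parts are undisturbed, then hand in.

```bash
python3 - <<'E'
from h import *
import pickle
a=pickle.load(open('side0.pkl','rb'))['color'].astype(int);b=pickle.load(open('side15.pkl','rb'))['color'].astype(int)
for n,(x,y) in dict(cup=(262,294),tape=(300,299),spanner=(366,290)).items(): print(n,np.abs(a[y-18:y+18,x-18:x+18]-b[y-18:y+18,x-18:x+18]).mean())
s=monitor.get_state(); print(s['qvel'],s['gripper_width'],s['time_s'])
print(order.close_job())
E
```

```text
cup 1.5959362139917694
tape 1.6622942386831276
spanner 1.5949074074074074
[-0.00181117 -0.00042658 -0.00147438  0.00089611 -0.00022344 -0.00178948
 -0.00067246] 0.04237633057848592 20.8
the job is handed in; nothing more can be done
None
```

I set the lever to the middle mark, screwed the cap down until it bottomed out, backed it off a quarter turn, and handed in while still gripping it. This took about 21 s of the 64 s allowed. No verdict was reported.

**Last checks**
- **Lever:** it stood within about 0.02 rad of the long mark after release, and still looked on the mark in the final side view.
- **Bottoming out:** the torque about the cap axis rose from about 0 to 0.82 N m.
- **Back-off:** the rib reads about 7.87–7.90 rad on the thread, against a target of 7.854.
- **Grip:** the fingers are 42 mm apart on the cap, and the arm is still.
- **Loose things:** the cup, tape measure and spanner look unchanged in the side view. The bushing also looks undisturbed, judged by eye only.

**What went wrong or disagreed**
- **First lever grip:** it slipped off the top of the knob and the lever did not move. I gripped lower and repeated the swing.
- **Tool length:** both the wrist and side cameras show the fingertips about 33–36 mm behind the reported TCP. I chose the cap grip height to stay within the 22 mm limit either way. The offset from the cap's grip point is about 15 mm by the visible fingers and about 18 mm by the reported TCP. I could not confirm which one is judged.

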